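Pack the carver's drawer: gouges, lift-out tray, puppet hands

TASK

Put the carving things away in the little chest. Pull its drawer wide open by the handle, lay every palm gouge on the drawer's bottom, then set the empty tray in over them so that it sits level on its two ledges, then lay every carved puppet hand in the tray, and last push the drawer fully shut. Leave the other things on the bench where they are.

Things in the scene. Friction and masses are not known exactly. Their poses are not given: they have to be found in the camera images.
- drawer (a joint): how far the chest's only drawer is pulled out, in m: 0 shut, 0.205 at its stop. It slides level towards the robot, along the chest's -x, with about 2 N of friction plus damping of 8 N s/m, and stays where it is left. It starts shut or up to 30 mm ajar
- chest: low wooden chest with one drawer, 270 mm deep (x), 300 mm wide (y), 146 mm high, fixed. Origin: foot of the middle of its front opening, on the bench; +x points into the chest, the drawer comes out along -x. Its top board covers x = 0 to 270 mm, so only what is out in front of the opening is reached from above; what goes in must stay below 132 mm above the bench
- handle (a point): middle of the drawer's handle: level steel bar 10 mm thick, 120 mm long along the chest's y, 108 mm above the bench, on two thin stand-offs 55 mm either side of its middle. Bar centre 42 mm in front of the face of the 18 mm thick drawer front, whose top edge is 130 mm above the bench, 16 mm below the chest's top. Moves with the drawer; axes as the chest's
- well (a point): middle of the FRONT edge of the drawer's inner floor, 28 mm above the bench; moves with the drawer, axes as the chest's: the floor reaches from x = 0 to 200 mm, y = -125 to 125 mm; sides and back rise 60 mm above the floor, the front 102 mm. Along each side runs a dark ledge block 22 mm wide, 40 mm high: the floor between them is 206 mm wide. With the drawer fully out all of it is uncovered
- seat (a point): 40 mm above the point well, level with the two ledge tops, 68 mm above the bench; moves with the drawer, axes as the chest's. The seated tray's origin lies at x = 100 mm, y = 0, z = 0 in this frame, with 10 mm of play each way in x and 8 mm in y, its axes parallel to these; either way round fits
- tray: empty lift-out tray 180 mm (x) by 234 mm (y), walls 6 mm thick, 22 mm high, floor 5 mm thick. Origin: centre of its underside; z up. A 10 mm thick divider runs along x through the middle; its middle 100 mm rises to 48 mm above the underside and is the grip: pinch it across y from above. It leaves two bays, each 168 mm (x) by 106 mm (y), centred at y = +-58 mm. About 0.35 kg. Starts at the left
- gouge0: palm carving gouge (may be absent), 118 mm long: square wooden handle 66 x 28 x 28 mm, then a thin steel shank (8 mm) and flat 12 mm blade. Origin: centre of the handle, 14 mm above what it lies on. +x along the shank: handle from x = -33 to +33 mm, shank and blade to +85 mm. It lies on any of the handle's four long faces; the weight is in the handle: grip it there across 28 mm. About 0.09 kg
- gouge1: palm carving gouge (may be absent), 118 mm long: square wooden handle 66 x 28 x 28 mm, then a thin steel shank (8 mm) and flat 12 mm blade. Origin: centre of the handle, 14 mm above what it lies on. +x along the shank: handle from x = -33 to +33 mm, shank and blade to +85 mm. It lies on any of the handle's four long faces; the weight is in the handle: grip it there across 28 mm. About 0.09 kg
- gouge2: palm carving gouge (may be absent), 118 mm long: square wooden handle 66 x 28 x 28 mm, then a thin steel shank (8 mm) and flat 12 mm blade. Origin: centre of the handle, 14 mm above what it lies on. +x along the shank: handle from x = -33 to +33 mm, shank and blade to +85 mm. It lies on any of the handle's four long faces; the weight is in the handle: grip it there across 28 mm. About 0.09 kg
- hand0: carved dark-wood puppet hand lying flat (may be absent), about 110 mm long: palm 56 x 38 mm, 26 mm thick, wrist stub behind to x = -46 mm, slimmer fingers in front to x = +66 mm, thumb at +y. Origin: centre of the palm, 13 mm above what it lies on; +x along the fingers. Grip the 38 mm palm at the origin or up to 10 mm behind it. About 0.08 kg
- hand1: carved dark-wood puppet hand lying flat (may be absent), about 110 mm long: palm 56 x 38 mm, 26 mm thick, wrist stub behind to x = -46 mm, slimmer fingers in front to x = +66 mm, thumb at +y. Origin: centre of the palm, 13 mm above what it lies on; +x along the fingers. Grip the 38 mm palm at the origin or up to 10 mm behind it. About 0.08 kg
- sandblock: bystander: cork sanding block 90 x 60 x 38 mm, origin under its centre
- glue: bystander: white glue bottle, 60 mm across, 150 mm high, origin under its centre
- paintjar: bystander: white paint jar, 70 mm across, 80 mm high, origin under its centre
- mug: bystander: mug, 80 mm across, 90 mm high, origin under its centre
- horse: bystander: carved wooden horse, about 130 mm high, standing on the bench between the robot and the chest, to the right, origin under its middle
- offcut: bystander: plank offcut 50 x 150 x 25 mm lying on the chest's top, parallel to its front, origin under its centre
There are look-alikes about, which are no part of the job. Leave any purple look-alike of the gouge1 alone. Leave any red look-alike of the hand1 alone.

How it is judged:
On the way, in this order (a step that is already met when the one before it is completed fails the run):
1. the drawer is pulled open by at least 150 mm (value of joint drawer above 0.15 m), for 0.2 s.
2. every gouge lies on the drawer's floor between the ledges, with the drawer open and the tray not yet in (value of joint drawer above 0.15 m and x of gouge0 in the frame of well between 0 and 0.2 m and y of gouge0 in the frame of well between -0.103 and 0.103 m and z of gouge0 in the frame of well between 0 and 0.03 m and x of gouge1 in the frame of well between 0 and 0.2 m and y of gouge1 in the frame of well between -0.103 and 0.103 m and z of gouge1 in the frame of well between 0 and 0.03 m and x of gouge2 in the frame of well between 0 and 0.2 m and y of gouge2 in the frame of well between -0.103 and 0.103 m and z of gouge2 in the frame of well between 0 and 0.03 m and not (x of tray in the frame of seat between 0.08 and 0.12 m and y of tray in the frame of seat between -0.02 and 0.02 m and z of tray in the frame of seat between -0.006 and 0.006 m and angle between tray's own z axis and vertical below 0.06 rad)), for 0.3 s.
3. the tray sits level on both ledges, over the gouges (x of tray in the frame of seat between 0.08 and 0.12 m and y of tray in the frame of seat between -0.02 and 0.02 m and z of tray in the frame of seat between -0.006 and 0.006 m and angle between tray's own z axis and vertical below 0.06 rad and x of gouge0 in the frame of well between 0 and 0.2 m and y of gouge0 in the frame of well between -0.103 and 0.103 m and z of gouge0 in the frame of well between 0 and 0.03 m and x of gouge1 in the frame of well between 0 and 0.2 m and y of gouge1 in the frame of well between -0.103 and 0.103 m and z of gouge1 in the frame of well between 0 and 0.03 m and x of gouge2 in the frame of well between 0 and 0.2 m and y of gouge2 in the frame of well between -0.103 and 0.103 m and z of gouge2 in the frame of well between 0 and 0.03 m), for 0.3 s.
4. every puppet hand lies in the seated tray (all of step 3 and x of hand0 in the frame of tray between -0.084 and 0.084 m and y of hand0 in the frame of tray between -0.111 and 0.111 m and z of hand0 in the frame of tray between 0.008 and 0.04 m and x of hand1 in the frame of tray between -0.084 and 0.084 m and y of hand1 in the frame of tray between -0.111 and 0.111 m and z of hand1 in the frame of tray between 0.008 and 0.04 m), for 0.3 s.
5. the drawer is pushed shut (value of joint drawer below 0.008 m), for 0.2 s.
At the end, for the whole second after the job is handed in: Drawer shut within 8 mm; every gouge on its floor between the ledges (handle centre under 30 mm above it); tray on its ledges (within 20 mm of centred, 6 mm in height, level to 0.06 rad); every hand in the tray (palm centre inside its walls, 8 to 40 mm above its underside); all at rest (all of step 4 and value of joint drawer below 0.008 m and linear speed of each of gouge0, gouge1, gouge2, hand0, hand1, tray below 0.02 m/s); the robot touches nothing.
It fails at once if a bystander (sanding block, glue, jar, mug, horse, offcut) is moved more than 60 mm (distance of any of sandblock, glue, paintjar, mug, horse, offcut from where it was at the start of the episode above 0.06 m).
Of gouge0, gouge1, gouge2 only 2 to 3 are there at a start; the rules pass over those that are not, and their reading is None.
Of hand0, hand1 only 1 to 2 are there at a start; the rules pass over those that are not, and their reading is None.
At some moment in a run one of gouge0, gouge1, gouge2, hand0, hand1 may be knocked a few centimetres aside while the robot is not near it.
Once in a run the grip may slacken for a moment while it holds something.
It also fails if it takes over 210 s, if anything falls off the work surface, if the arm or the gripper's body presses on something with over 40 N, if the wrist force passes 120 N, or if a joint passes its speed limit or range.

ROBOT

A 7-joint arm with a two-finger parallel gripper is mounted at the origin on the work surface. World frame = base frame: x ahead of the robot, y to its left, z up, the work surface at z = 0. Lengths are in m, angles in rad, forces in N, time in s.
With the tool pointing down it reaches from about 0.425 to 0.875 m from the base axis. Payload 4.7 kg.
Tool frame: the origin (TCP) lies between the finger pads; the fingertips stand 25 mm ahead of it and the grasp point (between the pads) lies 6 mm ahead of it; z points along the fingers, y is the direction in which the jaws open and shut (so a half turn about z gives the same grasp; the last joint's range is limited). The gripper opens to 87 mm and grips with 3 to 60 N. Pads are 19 mm wide; open, the fingers measure 117 mm over their backs; the gripper's body (75 mm by 190 mm) begins 51 mm behind the grasp point.
Start: joints at [1.269, 0.321, -0.07, 1.45, 0.023, 1.371, -0.057], TCP at [0.202, -0.618, 0.248] pointing down, gripper open.
Joint ranges: [-2.86, 2.86], [-0.3, 2.09], [-1.38, 1.24], [0.06, 2.45], [-1.56, 4.7], [0.09, 2.05], [-2.69, 2.69]. Speed limits (rad/s): [2.57, 2.57, 3.14, 3.14, 3.14, 3.14, 3.14].

INTERFACE

Orientations are given as a unit quaternion [w, x, y, z].
In Python, from bench import bot, eyes gives the robot as it stands.
- The arm moves only by the tool carry_out, never from a script. Its argument "targets" is text: rows parted by semicolons, each of 7 numbers parted by spaces: the opening, from 0 (shut) to 1 (fully open), then the shift along the tool's x, y, z in m, then the turn, a rotation vector about the tool's x, y, z in degrees. In form: claw x y z ax ay az; .... A call has 1 to 10 rows; each row shifts and turns the commanded pose from where the row before left it, along the tool's axes as they then stand; what a row does not reach is not made up. A row lasts 1/8 s, in which the tool goes at most 62.5 mm and 10.7 degrees, less where a joint would pass 70% of its speed; a pose out of reach is approached as far as the arm can. A call with a gripper value outside its range is refused whole. The fingers move at their own pace and stop on an object; "squeeze" is the grip in N (left out, the last holds). Time passes only in rows, so rows that do not move let the fingers close. It gives the time, the measured TCP pose, the force and the opening at its end, in the units of the state.
- bot.state(): the state, without advancing time (a new reading comes with each control period).
- eyes.grab_frame(name): name is "scene" or "top" or "wrist"; returns a dict with "color" (420x560x3 uint8, red, green, blue), "depth" (420x560 float32, m along the optical axis (not along the pixel's ray), 0 where there is no reading), "camera_matrix" (3x3 intrinsics, pixels), "T" (4x4, takes a point from camera to world coordinates); the wrist camera has in their place "T_tool_cam" (4x4, takes a point from camera to tool coordinates, whose origin is the TCP and whose axes are the flange's). Camera axes: x right, y up, looking along -z (the intrinsics and any distortion apply to the point x, -y, -z); pixel columns grow to the right and rows downward; lengths in m; the calibration is good to about 2 mm. A picture is of the moment at which its call begins: read the wrist's pose just before it.
- bot.close_job(): hands the job in, once; it reports no verdict.
The state is a dict: "time_s": time; "qpos": joint angles; "joint_velocities": joint speeds; "effort": joint torques, N m; "tool_pos": TCP position; "tcp_rot": TCP orientation; "ft_force": force on the tool from outside, world axes, zero at the start; "moment": the same for the moment, N m; "finger_gap": opening from 0.0 (shut) to 1.0 (fully open).
Only numpy, scipy, OpenCV 4.12 (cv2) and the standard library are available. Lean on these libraries where they do the work, as an engineer would, in place of code of your own. Each camera call takes 0.05 s, during which the arm holds its last target. There are 200 camera calls.

## Working session

There is one attempt and no reset: what is moved stays moved. The work goes in short steps, Python scripts to look and compute and a tool call to move; the robot and the scene stay as the last step left them, time stands still between calls to the robot, and variables do not carry over. Pictures are saved under pics/ and viewed, about 12 in all and at most 16, crops included, and the job is handed in when it is done.

Besides the shell and the picture viewer there is one more tool, called after ">>>" by a JSON object that holds its "name" and its "arguments", one argument or row to a line. carry_out: Moves the arm, as the interface text tells. Its arguments: {"type":"object","properties":{"targets":{"type":"string"},"squeeze":{"type":"number"}},"required":["targets"]}

```bash
ls; mkdir -p pics; cat > h.py <<'E'
import numpy as np, cv2
from bench import bot, eyes
from scipy.spatial.transform import Rotation as R
def quat(q): return R.from_quat([q[1],q[2],q[3],q[0]])
def tool():
    s=bot.state(); T=np.eye(4); T[:3,:3]=quat(s['tcp_rot']).as_matrix(); T[:3,3]=s['tool_pos']; return T
def grab(n):
    Tt=tool(); f=eyes.grab_frame(n)
    T=f['T'] if n!='wrist' else Tt@f['T_tool_cam']
    K=f['camera_matrix']; d=f['depth']; v,u=np.mgrid[:d.shape[0],:d.shape[1]]
    x=(u-K[0,2])/K[0,0]*d; y=-(v-K[1,2])/K[1,1]*d
    P=np.stack([x,y,-d],-1)@T[:3,:3].T+T[:3,3]; P[d==0]=np.nan
    return f['color'],P
def save(n,c): cv2.imwrite('pics/'+n+'.png',cv2.cvtColor(c,cv2.COLOR_RGB2BGR))
E
python3 - <<'E'
from h import *
s=bot.state(); print(s)
c,P=grab('top'); c2,P2=grab('scene')
save('a_top',c); save('a_scene',c2)
np.savez('a.npz',c=c,P=P,c2=c2,P2=P2)
E
```

```text
pics
{'time_s': 0.0, 'qpos': array([ 1.26909143,  0.32181448, -0.07008993,  1.45169138,  0.02260677,
        1.37080748, -0.05689728]), 'joint_velocities': array([-0.00029546,  0.00094046, -0.00151062,  0.00067987,  0.00096204,
        0.00196898,  0.00084339]), 'effort': array([ 3.51922199e-04, -4.91285491e+01, -4.03824449e-01, -3.12525880e+01,
       -6.40320126e-02,  4.37951123e-02,  1.70802819e-04]), 'tool_pos': array([ 0.20167241, -0.61737775,  0.24645883]), 'tcp_rot': array([-9.45074653e-04,  9.87555688e-01,  1.57266743e-01, -2.03692677e-04]), 'ft_force': array([-0.56445918, -0.15054721,  0.51920267]), 'moment': array([ 0.02606013, -0.02786064,  0.00778134]), 'finger_gap': 1.0021064091713558}
```

View pics/a_top.png

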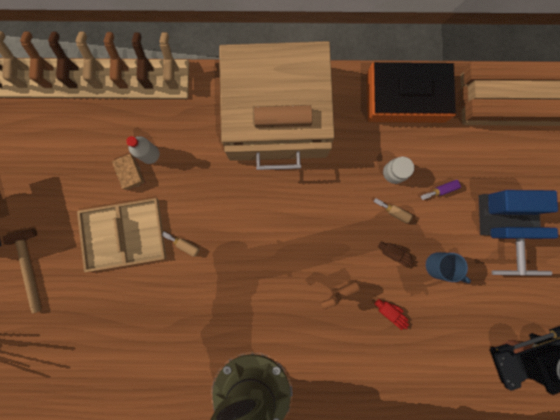

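View pics/a_scene.png

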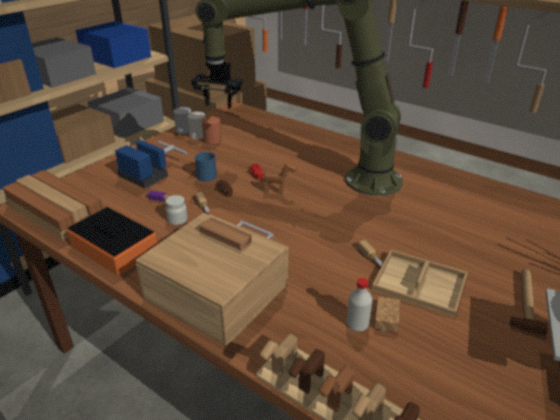

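The top view shows the chest at (276,95) with its handle at (279,165) and the tray at (121,236). 
- **Gouges:** wooden ones at (182,243) and (395,210). The purple one at (441,190) is the look-alike. 
- **Hands:** the dark one at (396,253). The red one at (392,313) is the look-alike. 
- **Horse:** near (345,293).

Next I measure these and take an enlarged crop.

```bash
python3 - <<'E'
from h import *
z=np.load('a.npz'); c,P=z['c'],z['P']
save('b_crop',cv2.resize(c[170:335,340:480],None,fx=4,fy=3.6,interpolation=cv2.INTER_CUBIC)[:600])
def blob(n,u0,u1,v0,v1,lo,hi):
    S=P[v0:v1,u0:u1].reshape(-1,3); S=S[(S[:,2]>lo)&(S[:,2]<hi)]
    r=cv2.minAreaRect((S[:,:2]*1000).astype(np.float32))
    print(n,len(S),'med',np.median(S,0).round(3),'max z',S[:,2].max().round(3),'rect mm',np.round(r[0]),np.round(r[1]),round(r[2],1))
blob('gA',155,205,225,260,.006,.05)
blob('gAhandle',155,205,225,260,.02,.05)
blob('gB',370,418,192,225,.006,.05)
blob('gBhandle',370,418,192,225,.02,.05)
blob('hand',375,420,238,270,.006,.05)
blob('tray',70,168,195,275,.012,.06)
blob('traygrip',105,140,200,270,.038,.06)
blob('handle',250,310,150,172,.09,.125)
blob('chesttop',215,338,40,150,.14,.155)
blob('front',215,338,140,160,.122,.137)
blob('horse',315,372,275,312,.02,.2)
blob('glue',120,165,130,170,.05,.2)
blob('jar',380,420,152,190,.05,.2)
blob('mug',425,470,250,288,.05,.2)
print(P[383,258],P[60:62,10])
E
```

```text
gA 472 med [0.421 0.22  0.022] max z 0.033 rect mm [431. 224.] [100. 131.] 2.5
gAhandle 296 med [0.415 0.199 0.025] max z 0.033 rect mm [427. 217.] [121.  99.] 88.6
gB 322 med [ 0.523 -0.42   0.025] max z 0.032 rect mm [ 539. -413.] [119.  71.] 74.7
gBhandle 226 med [ 0.52  -0.429  0.026] max z 0.032 rect mm [ 524. -422.] [89. 29.] 58.5
hand 500 med [ 0.404 -0.419  0.022] max z 0.032 rect mm [ 399. -418.] [107.  71.] 85.8
tray 1130 med [0.45  0.384 0.021] max z 0.05 rect mm [450. 379.] [180. 253.] 10.0
traygrip 149 med [0.447 0.385 0.046] max z 0.05 rect mm [449. 386.] [96. 12.] 10.0
handle 421 med [ 0.662 -0.074  0.111] max z 0.125 rect mm [655. -76.] [ 50. 164.] 1.6
chesttop 9638 med [ 0.847 -0.059  0.145] max z 0.155 rect mm [836. -64.] [271. 300.] 2.5
front 766 med [ 0.686 -0.069  0.129] max z 0.137 rect mm [690. -72.] [ 25. 297.] 2.5
horse 458 med [ 0.295 -0.247  0.077] max z 0.13 rect mm [ 290. -244.] [ 29. 119.] 24.5
glue 496 med [0.685 0.306 0.102] max z 0.153 rect mm [691. 313.] [53. 59.] 57.8
jar 480 med [ 0.642 -0.417  0.079] max z 0.084 rect mm [ 644. -419.] [64. 62.] 75.5
mug 504 med [ 0.366 -0.56   0.077] max z 0.094 rect mm [ 368. -558.] [101.  79.] 84.8
[ 0.05937493 -0.0241226   0.08631619] [[0.9448727  0.70170336 0.085181  ]
 [0.94252766 0.70244865 0.08386669]]
```

View pics/b_crop.png

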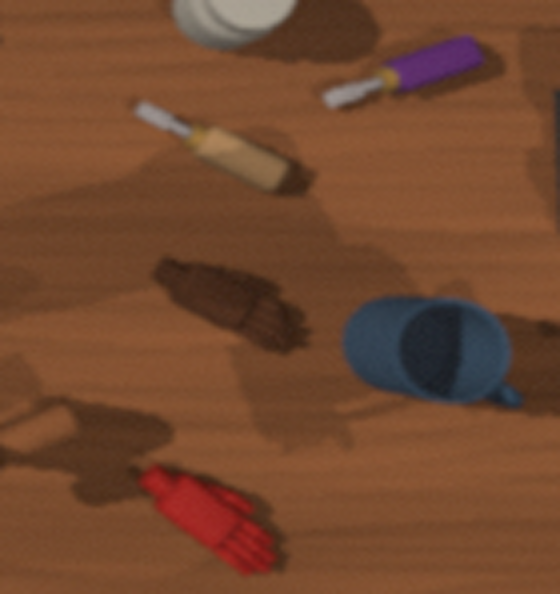

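The crop confirms the targets: a plain wooden gouge at (395,210) and a dark hand at (396,253). The purple gouge and the red hand are the look-alikes. So there are 2 gouges and 1 hand, and I'll check later that nothing was hidden. Next I need the handle bar position and a row planner.

```bash
cat >> h.py <<'E'
def psi(T=None):
    T=tool() if T is None else T
    return np.degrees(np.arctan2(T[1,0],T[0,0]))
def plan(wps,claw,maxd=.058,maxa=9.):
    """wps: (x,y,z,psi[,mod]) -> prints rows in tool axes"""
    T=tool(); rows=[]
    for w in wps:
        p=np.array(w[:3]); a0=psi(T); da=(w[3]-a0+180)%360-180
        if len(w)<5: da=(w[3]-a0+90)%180-90
        n=max(1,int(np.ceil(max(np.linalg.norm(p-T[:3,3])/maxd,abs(da)/maxa))))
        p0=T[:3,3].copy()
        for i in range(1,n+1):
            a=np.radians(a0+da*i/n); G=np.eye(4)
            G[:3,:3]=np.array([[np.cos(a),np.sin(a),0],[np.sin(a),-np.cos(a),0],[0,0,-1]]); G[:3,3]=p0+(p-p0)*i/n
            D=np.linalg.inv(T)@G; s=np.round(D[:3,3],3); r=np.round(np.degrees(R.from_matrix(D[:3,:3]).as_rotvec()),1)
            rows.append('%g %g %g %g %g %g %g'%(claw,*s,*r)+'' )
            E=np.eye(4);E[:3,:3]=R.from_rotvec(np.radians(r)).as_matrix();E[:3,3]=s; T=T@E
    print(len(rows),'rows:','; '.join(rows).replace('-0 ','0 '))
E
python3 - <<'E'
from h import *
z=np.load('a.npz'); c,P=z['c'],z['P']
S=P[150:175,250:310].reshape(-1,3); B=S[(S[:,2]>.098)&(S[:,2]<.118)&(S[:,0]<.66)]
r=cv2.minAreaRect((B[:,:2]*1000).astype(np.float32));print(r,np.median(B,0))
lo=np.percentile(B[:,0],[2,20,50,80]);print(lo)
for y in (-.12,-.1,-.08,-.06,-.04,-.02):
    m=B[abs(B[:,1]-y)<.01]; print(y,len(m),m[:,0].min().round(3),np.median(m[:,0]).round(3))
F=P[130:175,215:338].reshape(-1,3);F=F[(F[:,2]>.124)&(F[:,2]<.134)];
for y in (-.17,-.13,-.05,.0,.04): m=F[abs(F[:,1]-y)<.02];print(y,m[:,0].min().round(3),m[:,0].max().round(3))
plan([(.45,-.35,.28,90),(.637,-.073,.25,92.5)],.45)
E
```

```text
((644.6123046875, -72.55281066894531), (117.80142211914062, 30.590835571289062), 89.99486541748047) [ 0.63589948 -0.06999752  0.11109171]
[0.62961027 0.63283879 0.63589948 0.64120561]
-0.12 42 0.633 0.64
-0.1 32 0.633 0.637
-0.08 22 0.632 0.635
-0.06 25 0.63 0.635
-0.04 31 0.629 0.635
-0.02 46 0.629 0.638
-0.17 0.681 0.699
-0.13 0.68 0.705
-0.05 0.676 0.702
0.0 0.675 0.698
0.04 0.672 0.698
14 rows: 0.45 0.04 -0.022 -0.004 -0.1 0 -9; 0.45 0.043 -0.016 -0.004 0 0 -9; 0.45 0.045 -0.009 -0.005 0 0 -9; 0.45 0.045 -0.001 -0.004 0 0 -9; 0.45 0.045 0.005 -0.004 0 0 -8.9; 0.45 0.044 0.013 -0.004 0 0 -9; 0.45 0.042 0.019 -0.004 0 0 -9; 0.45 0.037 0.025 -0.004 0 0 -9; 0.45 0.046 0.031 0.005 0 0 -0.4; 0.45 0.046 0.032 0.005 0 0 -0.4; 0.45 0.046 0.032 0.005 0 0 -0.5; 0.45 0.046 0.032 0.005 0 0 -0.4; 0.45 0.045 0.033 0.005 0 0 -0.4; 0.45 0.045 0.032 0.005 0 0 -0.4
```

>>> {"name": "carry_out", "arguments": {
  "targets": "0.45 0.04 -0.022 -0.004 -0.1 0 -9; 0.45 0.043 -0.016 -0.004 0 0 -9; 0.45 0.045 -0.009 -0.005 0 0 -9; 0.45 0.045 -0.001 -0.004 0 0 -9; 0.45 0.045 0.005 -0.004 0 0 -8.9; 0.45 0.044 0.013 -0.004 0 0 -9; 0.45 0.042 0.019 -0.004 0 0 -9; 0.45 0.037 0.025 -0.004 0 0 -9"
}}

```text
time_s: 1.1
tool_pos: [0.4504, -0.3494, 0.2801]
tcp_rot: [0.001, 0.705, 0.709, -0.0]
ft_force: [-0.8, -0.2, 0.0]
finger_gap: 0.455
```

>>> {"name": "carry_out", "arguments": {
  "targets": "0.45 0.046 0.031 0.005 0 0 -0.4; 0.45 0.046 0.032 0.005 0 0 -0.4; 0.45 0.046 0.032 0.005 0 0 -0.5; 0.45 0.046 0.032 0.005 0 0 -0.4; 0.45 0.045 0.033 0.005 0 0 -0.4; 0.45 0.045 0.032 0.005 0 0 -0.4; 0.45 0 0 0 0 0 0"
}}

```text
time_s: 1.98
tool_pos: [0.6376, -0.0664, 0.2487]
tcp_rot: [-0.001, 0.688, 0.726, 0.001]
ft_force: [-0.4, -0.4, 0.5]
finger_gap: 0.451
```

```bash
python3 - <<'E'
from h import *
print(bot.state()['qpos'].round(2),tool().round(3))
c,P=grab('wrist'); save('c_wrist',c)
m=(P[...,2]>.1)&(P[...,2]<.118)&(P[...,0]<.66)&(P[...,0]>.6)&(abs(P[...,1]+.07)<.09); B=P[m]
print(len(B),cv2.minAreaRect((B[:,:2]*1000).astype(np.float32)),np.median(B,0))
for y in (-.11,-.09,-.07,-.05,-.03):
    q=B[abs(B[:,1]-y)<.01]; print(y,len(q),np.median(q[q[:,0]<.643],0).round(4))
E
```

```text
[ 0.54  0.36 -0.61  1.46  0.21  1.39 -0.03] [[-0.053  0.999 -0.001  0.638]
 [ 0.999  0.053  0.003 -0.066]
 [ 0.003 -0.    -1.     0.249]
 [ 0.     0.     0.     1.   ]]
1569 ((646.4671630859375, -68.54964447021484), (29.515499114990234, 114.845947265625), 1.8120301961898804) [ 0.63769741 -0.05997607  0.11253908]
-0.11 205 [ 0.6381 -0.1097  0.1128]
-0.09 218 [ 0.6375 -0.0898  0.1128]
-0.07 221 [ 0.6367 -0.0704  0.1127]
-0.05 219 [ 0.6359 -0.0497  0.1128]
-0.03 250 [ 0.6353 -0.0299  0.1127]
```

View pics/c_wrist.png

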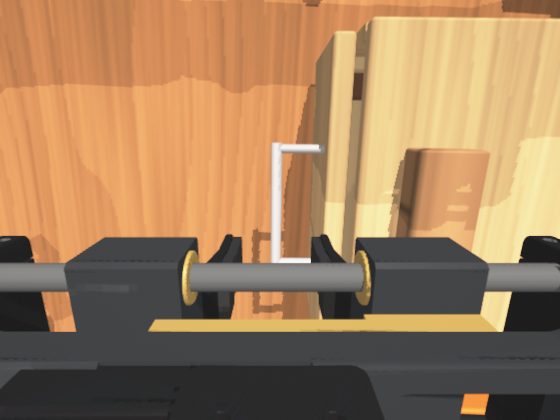

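The handle bar at about (277,200) runs along the picture and lies between the fingers. I'll go down onto it and grip it.

```bash
python3 - <<'E'
from h import *
plan([(.637,-.070,.117,92.5)],.45)
E
```

```text
3 rows: 0.45 0 0 0.044 -0.1 0 0.1; 0.45 0 0 0.044 0 0 0.1; 0.45 0 0 0.044 0 0 0.1
```

>>> {"name": "carry_out", "arguments": {
  "targets": "0.45 0 0 0.044 0 0 0; 0.45 0 0 0.044 0 0 0; 0.45 0 0 0.044 0 0 0.3; 0.45 0 0 0 0 0 0; 0 0 0 0 0 0 0; 0 0 0 0 0 0 0; 0 0 0 0 0 0 0; 0 0 0 0 0 0 0",
  "squeeze": 40
}}

```text
time_s: 3.02
tool_pos: [0.6375, -0.0737, 0.1191]
tcp_rot: [0.002, 0.693, 0.721, 0.0]
ft_force: [0.4, -0.5, 3.9]
finger_gap: 0.099
```

```bash
python3 - <<'E'
from h import *
T=tool();print(T[:3,3],psi(),bot.state()['finger_gap'])
a=np.radians(2.5);p=T[:3,3]-.206*np.array([np.cos(a),np.sin(a),0])
plan([(*p,92.5)],0,maxd=.03)
E
```

```text
[ 0.63745201 -0.07365341  0.11914453] 92.19693915803865 0.09933879645590436
7 rows: 0 0 -0.029 0 0.1 0.1 -0; 0 0 -0.03 0 0 0 -0.1; 0 0 -0.029 0 0 0 -0; 0 -0.001 -0.03 0 0 0 -0.1; 0 0 -0.029 0 0 0 -0; 0 0 -0.03 0 0 0 -0.1; 0 0 -0.029 0 0 0 -0
```

>>> {"name": "carry_out", "arguments": {
  "targets": "0 0 -0.02 0 0 0 0; 0 0 -0.03 0 0 0 0; 0 0 -0.03 0 0 0 0; 0 0 -0.03 0 0 0 0; 0 0 -0.03 0 0 0 0; 0 0 -0.03 0 0 0 0; 0 0 -0.02 0 0 0 0; 0 0 -0.011 0 0 0 0; 0 0 0 0 0 0 0; 0 0 0 0 0 0 0"
}}

```text
time_s: 4.28
tool_pos: [0.4383, -0.0822, 0.1191]
tcp_rot: [0.003, 0.693, 0.721, 0.001]
ft_force: [3.4, -3.7, 1.0]
finger_gap: 0.103
```

>>> {"name": "carry_out", "arguments": {
  "targets": "0.4 0 0 0 0 0 0; 0.4 0 0 0 0 0 0; 0.4 0 0 -0.04 0 0 0; 0.4 0 0 -0.05 0 0 0; 0.7 0 0 -0.05 0 0 0; 1 0 0 -0.02 0 0 0"
}}

```text
time_s: 5.03
tool_pos: [0.4365, -0.0807, 0.2806]
tcp_rot: [0.002, 0.693, 0.721, 0.0]
ft_force: [-0.2, 0.3, -0.8]
finger_gap: 0.549
```

```bash
python3 - <<'E'
from h import *
print(bot.state()['qpos'].round(2),tool()[:3,3],psi())
plan([(.51,-.40,.26,148.5)],1)
E
```

```text
[ 0.78 -0.14 -0.59  1.86 -0.08  1.39  0.24] [ 0.4365423  -0.08065769  0.28057317] 92.22319654705197
7 rows: 1 -0.046 0.009 0.003 0.2 0.2 -8; 1 -0.047 0.002 0.003 0 0 -8.1; 1 -0.046 -0.004 0.003 0 0 -8; 1 -0.046 -0.011 0.003 0 0 -8.1; 1 -0.043 -0.017 0.003 0 0 -8; 1 -0.041 -0.023 0.003 0 0 -8; 1 -0.037 -0.029 0.003 0 0 -8.1
```

```bash
python3 - <<'E'
from h import *
plan([(.475,-.46,.27,58.5)],1)
E
```

```text
7 rows: 1 -0.054 0.003 0.002 0.2 0.2 4.8; 1 -0.054 0.008 0.001 0 0 4.8; 1 -0.053 0.013 0.002 0 0 4.9; 1 -0.052 0.017 0.001 0 0 4.8; 1 -0.05 0.021 0.002 0 0 4.8; 1 -0.049 0.025 0.001 0 0 4.8; 1 -0.045 0.029 0.001 0 0 4.8
```

>>> {"name": "carry_out", "arguments": {
  "targets": "1 -0.054 0.003 0.002 0.2 0.2 4.8; 1 -0.054 0.008 0.001 0 0 4.8; 1 -0.053 0.013 0.002 0 0 4.9; 1 -0.052 0.017 0.001 0 0 4.8; 1 -0.05 0.021 0.002 0 0 4.8; 1 -0.049 0.025 0.001 0 0 4.8; 1 -0.045 0.029 0.001 0 0 4.8; 1 0 0 0 0 0 0"
}}

```text
time_s: 6.02
tool_pos: [0.4714, -0.464, 0.2642]
tcp_rot: [-0.003, 0.874, 0.486, -0.002]
ft_force: [0.6, 1.2, -0.5]
finger_gap: 0.999
```

```bash
cat >> h.py <<'E'
def seg(P,cx,cy,rad,lo,hi,name=''):
    m=(np.hypot(P[...,0]-cx,P[...,1]-cy)<rad)&(P[...,2]>lo)&(P[...,2]<hi)
    n,L,st,ce=cv2.connectedComponentsWithStats(m.astype(np.uint8))
    for i in range(1,n):
        if st[i,4]<60: continue
        B=P[L==i]; r=cv2.minAreaRect((B[:,:2]*1000).astype(np.float32))
        print(name,'px',ce[i].round(),'n',len(B),'rect',np.round(r[0],1),np.round(r[1],1),round(r[2],1),'zmed',np.median(B[:,2]).round(4))
E
python3 - <<'E'
from h import *
print(tool()[:3,3],psi())
c,P=grab('wrist'); save('d_wrist',c)
seg(P,.525,-.42,.09,.02,.04,'handle'); seg(P,.525,-.42,.09,.006,.04,'all')
ct,Pt=grab('top'); save('d_top',ct); np.savez('d.npz',c=ct,P=Pt)
E
```

```text
[ 0.47143895 -0.46404669  0.26422603] 58.11315473771958
handle px [363.  86.] n 133 rect [ 611.7 -420.9] [29.4  3.9] 89.5 zmed 0.0301
handle px [297. 135.] n 1370 rect [ 520.6 -426.7] [74.4 27.6] 59.6 zmed 0.0279
all px [296. 124.] n 1742 rect [ 531.3 -408.4] [116.8  27.6] 59.6 zmed 0.0274
all px [361.  87.] n 211 rect [ 611.7 -420.8] [29.5  3.9] 89.5 zmed 0.0242
```

View pics/d_wrist.png

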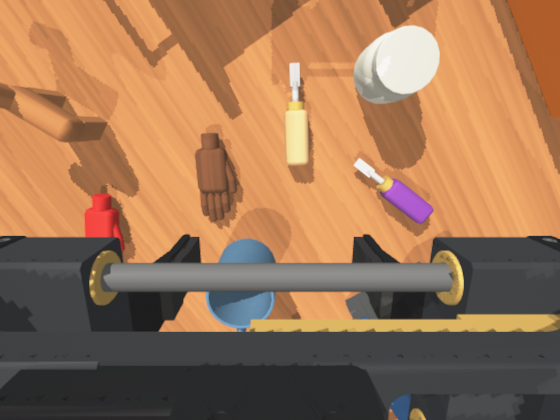

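View pics/d_top.png

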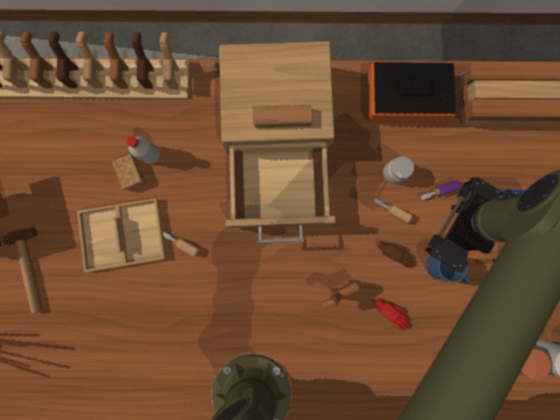

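The wrist view shows gouge B at (297,135), the dark hand at (213,170), and the purple (395,190) and red (100,215) look-alikes. The top view shows the drawer wide open and empty, with nothing new on the bench, so 2 gouges and 1 hand stands.

```bash
python3 - <<'E'
from h import *
plan([(.5185,-.4305,.12,59.6),(.5185,-.4305,.029,59.6)],.6)
z=np.load('d.npz');P=z['P']
# drawer front top, floor
F=P[205:230,215:345].reshape(-1,3);F=F[(F[:,2]>.124)&(F[:,2]<.136)]
print('front',cv2.minAreaRect((F[:,:2]*1000).astype(np.float32)))
seg(P,.6,-.075,.2,.022,.034,'floor');seg(P,.6,-.075,.14,.06,.075,'ledge');seg(P,.6,-.075,.2,.08,.094,'side')
E
```

```text
5 rows: 0.6 0.016 0.008 0.049 -0.4 -0.1 -0.4; 0.6 0.016 0.008 0.048 0 0 -0.3; 0.6 0.015 0.008 0.049 0 0 -0.4; 0.6 0 0 0.045 0 0 0; 0.6 0 0 0.046 0 0 0
front ((487.7007141113281, -79.43673706054688), (18.183462142944336, 289.1201171875), 2.5527923107147217)
floor px [279. 185.] n 4594 rect [600.5 -74.8] [194.4 206.7] 2.6 zmed 0.0274
ledge px [314. 177.] n 553 rect [ 644.2 -140.9] [250.  121.8] 43.2 zmed 0.0676
ledge px [239. 184.] n 465 rect [593.7  39.3] [181.4  22.8] 2.5 zmed 0.0672
side px [279. 167.] n 944 rect [603.3 -74.5] [206.8 270.9] 2.7 zmed 0.087
```

>>> {"name": "carry_out", "arguments": {
  "targets": "0.6 0.016 0.008 0.049 -0.4 -0.1 -0.4; 0.6 0.016 0.008 0.048 0 0 -0.3; 0.6 0.015 0.008 0.049 0 0 -0.4; 0.6 0 0 0.045 0 0 0; 0.6 0 0 0.046 0 0 0; 0.6 0 0 0 0 0 0; 0 0 0 0 0 0 0; 0 0 0 0 0 0 0; 0 0 0 0 0 0 0; 0 0 0 0 0 0 0",
  "squeeze": 30
}}

```text
time_s: 7.38
tool_pos: [0.5191, -0.4325, 0.0309]
tcp_rot: [0.002, 0.868, 0.497, 0.0]
ft_force: [-0.7, 0.1, 3.1]
finger_gap: 0.319
```

```bash
cat >> h.py <<'E'
A=np.radians(2.5)
def well(x,y): return (.4967+x*np.cos(A)-y*np.sin(A), -.079+x*np.sin(A)+y*np.cos(A))
E
python3 - <<'E'
from h import *
T=tool();print(T[:3,3],psi(),bot.state()['finger_gap'])
x,y=well(.072,-.04);print(x,y)
plan([(T[0,3],T[1,3],.19,59.6),(x,y,.19,2.5),(x,y,.075,2.5)],0)
E
```

```text
[ 0.51913786 -0.43248346  0.03092709] 59.594425205636156 0.31922383977226193
0.5703762474485072 -0.11582133297297012
12 rows: 0 0 0 -0.053 0.2 0.1 -0; 0 0 0 -0.053 0 0 -0; 0 0 0 -0.053 0 0 -0; 0 0.043 -0.017 0 0 0 8.2; 0 0.04 -0.022 0 0 0 8.1; 0 0.036 -0.028 0 0 0 8.2; 0 0.032 -0.033 0 0 0 8.1; 0 0.027 -0.037 0 0 0 8.2; 0 0.022 -0.04 0 0 0 8.1; 0 0.015 -0.043 0 0 0 8.2; 0 0 0 0.057 0 0 -0; 0 0 0 0.058 0 0 -0
```

>>> {"name": "carry_out", "arguments": {
  "targets": "0 0 0 -0.053 0 0 0; 0 0 0 -0.053 0 0 0; 0 0 0 -0.053 0 0 0; 0 0.043 -0.017 0 0 0 8.2; 0 0.04 -0.022 0 0 0 8.1; 0 0.036 -0.028 0 0 0 8.2; 0 0.032 -0.033 0 0 0 8.1; 0 0.027 -0.037 0 0 0 8.2; 0 0.022 -0.04 0 0 0 8.1; 0 0.015 -0.043 0 0 0 8.2"
}}

```text
time_s: 8.62
tool_pos: [0.5696, -0.1142, 0.1882]
tcp_rot: [0.002, 1.0, 0.019, 0.001]
ft_force: [-0.1, -0.8, -0.8]
finger_gap: 0.321
```

```bash
python3 - <<'E'
from h import *
T=tool();print(T[:3,3],psi(),bot.state()['finger_gap'],bot.state()['qpos'].round(2))
x,y=well(.072,-.04)
plan([(x,y,.062,2.5)],0)
E
```

```text
[ 0.56964756 -0.11418055  0.18815882] 2.2228311143284083 0.3212623708004234 [ 0.48  0.23 -0.38  1.7   0.09  1.23 -1.45]
3 rows: 0 0 0 0.042 0.2 -0.1 -0.1; 0 0 0.001 0.042 0 0 -0.1; 0 0.001 0.001 0.042 0 0 -0.1
```

>>> {"name": "carry_out", "arguments": {
  "targets": "0 0 0 0.042 0 0 0; 0 0 0.001 0.042 0 0 0; 0 0.001 0.001 0.042 0 0 0; 0 0 0 0 0 0 0; 0.55 0 0 0 0 0 0; 0.55 0 0 0 0 0 0; 0.55 0 0 -0.05 0 0 0; 0.55 0 0 -0.058 0 0 0; 0.55 0 0 -0.058 0 0 0"
}}

```text
time_s: 9.75
tool_pos: [0.5708, -0.1173, 0.2317]
tcp_rot: [0.002, 1.0, 0.022, 0.002]
ft_force: [0.3, -0.7, -0.4]
finger_gap: 0.553
```

```bash
python3 - <<'E'
from h import *
c,P=grab('wrist')
seg(P,*well(.1,-.03),.09,.048,.062,'gougeB in drawer')
print(well(.072,-.04))
z=np.load('d.npz');Pt=z['P']
seg(Pt,.415,.2,.055,.02,.04,'gA handle'); seg(Pt,.425,.22,.07,.006,.04,'gA all')
# gA near: orientation about
plan([(.49,.0,.25,-30),(.37,.14,.27,-40)],.6)
E
```

```text
gougeB in drawer px [334. 164.] n 280 rect [ 600.8 -176. ] [109.1   0.9] 2.5 zmed 0.0551
gougeB in drawer px [276. 187.] n 1699 rect [ 577.3 -117.8] [72.5 27.7] 3.1 zmed 0.056
(np.float64(0.5703762474485072), np.float64(-0.11582133297297012))
gA handle px [186. 247.] n 227 rect [417.3 196.4] [78.1 27.6] 61.5 zmed 0.0264
gA all px [177. 245.] n 426 rect [425.3 215.8] [ 90.3 116.9] 0.7 zmed 0.0231
8 rows: 0.6 -0.02 -0.03 -0.003 0.4 -1 8.1; 0.6 -0.024 -0.028 -0.002 0 0 8.2; 0.6 -0.027 -0.023 -0.002 0 0 8.1; 0.6 -0.031 -0.019 -0.003 0 0 8.1; 0.6 -0.044 -0.015 -0.005 0 0 2.5; 0.6 -0.044 -0.014 -0.005 0 0 2.5; 0.6 -0.044 -0.012 -0.005 0 0 2.5; 0.6 -0.045 -0.009 -0.005 0 0 2.5
```

```bash
python3 - <<'E'
from h import *
plan([(.402,.17,.27,61.5)],.6,maxd=.057)
E
```

```text
7 rows: 0.6 -0.023 -0.042 -0.005 0.5 -0.9 -8.4; 0.6 -0.016 -0.045 -0.004 0 0 -8.5; 0.6 -0.01 -0.047 -0.004 0 0 -8.4; 0.6 -0.002 -0.048 -0.005 0 0 -8.4; 0.6 0.004 -0.048 -0.004 0 0 -8.4; 0.6 0.011 -0.046 -0.004 0 0 -8.5; 0.6 0.018 -0.045 -0.004 0 0 -8.4
```

>>> {"name": "carry_out", "arguments": {
  "targets": "0.6 -0.023 -0.042 -0.005 0.5 -0.5 -8.4; 0.6 -0.016 -0.045 -0.004 0 0 -8.5; 0.6 -0.01 -0.047 -0.004 0 0 -8.4; 0.6 -0.002 -0.048 -0.005 0 0 -8.4; 0.6 0.004 -0.048 -0.004 0 0 -8.4; 0.6 0.011 -0.046 -0.004 0 0 -8.5; 0.6 0.018 -0.045 -0.004 0 0 -8.4; 0.6 0 0 0 0 0 0"
}}

```text
time_s: 10.8
tool_pos: [0.3964, 0.1739, 0.262]
tcp_rot: [-0.003, 0.857, 0.515, -0.001]
ft_force: [0.6, -0.5, -0.2]
finger_gap: 0.597
```

```bash
python3 - <<'E'
from h import *
print(tool()[:3,3],psi(),bot.state()['qpos'].round(2))
c,P=grab('wrist'); save('e_wrist',c)
seg(P,.425,.22,.12,.02,.04,'handle')
seg(P,.425,.22,.065,.006,.04,'all')
seg(P,.45,.385,.12,.04,.06,'traygrip');seg(P,.45,.385,.2,.015,.03,'tray')
E
```

```text
[0.39639903 0.17392602 0.26197981] 61.95438840299097 [ 0.27 -0.16 -0.66  1.91 -0.11  1.36 -0.85]
handle px [262.  87.] n 1040 rect [447.8 305. ] [147.1  70.9] 9.8 zmed 0.0226
handle px [284. 159.] n 1298 rect [417.1 196.3] [72.7 27.4] 61.8 zmed 0.0279
all px [278. 138.] n 2158 rect [405.8 228.5] [126.4  75.9] 68.7 zmed 0.0255
traygrip px [195.   5.] n 202 rect [412.1 380.7] [22.5  9.6] 9.0 zmed 0.0471
tray px [253.  77.] n 3814 rect [462.4 317.6] [180.2 245.8] 9.9 zmed 0.0226
```

View pics/e_wrist.png

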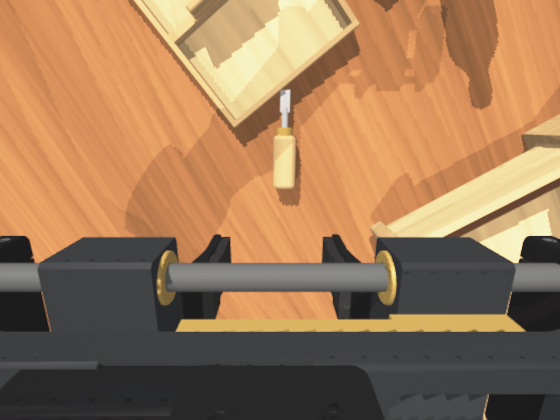

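The wrist view shows gouge A at (284,159) with its blade just short of the tray. The measured heading of 61.8° agrees with the top view. I'll grip it.

```bash
python3 - <<'E'
from h import *
plan([(.4152,.1928,.12,61.8),(.4152,.1928,.029,61.8)],.6)
E
```

```text
5 rows: 0.6 0.009 0.002 0.047 -0.3 0 -0; 0.6 0.009 0.002 0.047 0 0 -0.1; 0.6 0.009 0.002 0.048 0 0 -0; 0.6 0 0 0.045 0 0 -0; 0.6 0 0 0.046 0 0 -0
```

>>> {"name": "carry_out", "arguments": {
  "targets": "0.6 0.009 0.002 0.047 -0.3 0 0; 0.6 0.009 0.002 0.047 0 0 0; 0.6 0.009 0.002 0.048 0 0 0; 0.6 0 0 0.045 0 0 0; 0.6 0 0 0.046 0 0 0; 0.6 0 0 0 0 0 0; 0 0 0 0 0 0 0; 0 0 0 0 0 0 0; 0 0 0 0 0 0 0; 0 0 0 0 0 0 0"
}}

```text
time_s: 12.1
tool_pos: [0.4154, 0.1911, 0.0275]
tcp_rot: [-0.001, 0.86, 0.511, -0.001]
ft_force: [-0.9, -1.3, 0.6]
finger_gap: 0.321
```

```bash
python3 - <<'E'
from h import *
T=tool();print(T[:3,3],psi(),bot.state()['finger_gap'])
x,y=well(.072,.04);print(x,y)
plan([(T[0,3],T[1,3],.19,61.8),(x,y,.19,2.5),(x,y,.062,2.5)],0)
E
```

```text
[0.41542064 0.19111694 0.02747145] 61.470795303151064 0.3205325097197448
0.5668866964592802 -0.0358974752464215
13 rows: 0 0 0 -0.054 -0.2 0 -0.1; 0 0 0 -0.054 0 0 -0.1; 0 0 0 -0.055 0 0 -0.1; 0 -0.018 0.034 0 0 0 8.5; 0 -0.013 0.037 0 0 0 8.4; 0 -0.008 0.038 0 0 0 8.5; 0 -0.002 0.039 0 0 0 8.5; 0 0.004 0.039 0 0 0 8.4; 0 0.01 0.038 0.001 0 0 8.5; 0 0.015 0.036 0 0 0 8.5; 0 0 0 0.043 0 0 -0; 0 0 0 0.042 0 0 -0; 0 0 0 0.043 0 0 -0
```

>>> {"name": "carry_out", "arguments": {
  "targets": "0 0 0 -0.054 0 0 0; 0 0 0 -0.054 0 0 0; 0 0 0 -0.055 0 0 0; 0 -0.018 0.034 0 0 0 8.5; 0 -0.013 0.037 0 0 0 8.4; 0 -0.008 0.038 0 0 0 8.5; 0 -0.002 0.039 0 0 0 8.5; 0 0.004 0.039 0 0 0 8.4; 0 0.01 0.038 0.001 0 0 8.5; 0 0.015 0.036 0 0 0 8.5"
}}

```text
time_s: 13.35
tool_pos: [0.5663, -0.0379, 0.188]
tcp_rot: [-0.001, 1.0, 0.017, -0.002]
ft_force: [1.0, 0.5, -1.1]
finger_gap: 0.318
```

```bash
python3 - <<'E'
from h import *
T=tool();print(T[:3,3],psi(),bot.state()['finger_gap'],bot.state()['qpos'].round(2))
x,y=well(.072,.04)
plan([(x,y,.06,2.5)],0)
E
```

```text
[ 0.56628402 -0.03789104  0.18798648] 1.9119223662944247 0.3175731379698304 [ 0.46  0.22 -0.5   1.72  0.11  1.23 -1.6 ]
3 rows: 0 0 -0.001 0.043 -0.1 0.2 -0.2; 0 0.001 0 0.042 0 0 -0.2; 0 0 -0.001 0.043 0 0 -0.2
```

>>> {"name": "carry_out", "arguments": {
  "targets": "0 0 -0.001 0.043 0 0 -0.3; 0 0.001 0 0.042 0 0 0; 0 0 -0.001 0.042 0 0 0; 0 0 0 0 0 0 0; 0.55 0 0 0 0 0 0; 0.55 0 0 0 0 0 0; 0.55 0 0 -0.05 0 0 0; 0.55 0 0 -0.058 0 0 0; 0.55 0 0 -0.058 0 0 0"
}}

```text
time_s: 14.48
tool_pos: [0.5672, -0.0347, 0.2309]
tcp_rot: [-0.001, 1.0, 0.022, -0.0]
ft_force: [0.8, -1.2, -0.4]
finger_gap: 0.546
```

```bash
python3 - <<'E'
from h import *
c,P=grab('wrist'); save('f_wrist',c)
seg(P,*well(.1,0),.11,.046,.062,'gouges in drawer')
seg(P,*well(.1,0),.11,.062,.11,'higher')
print(bot.state()['qpos'].round(2))
# tray grip psi 10
plan([(.53,.15,.25,6),(.405,.378,.25,9.8)],.6)
E
```

```text
gouges in drawer px [320.  60.] n 295 rect [696.6 -70.5] [ 0.7 90.6] 2.4 zmed 0.0544
gouges in drawer px [415. 165.] n 578 rect [ 601.6 -176.1] [86.2  2.2] 2.6 zmed 0.0542
gouges in drawer px [355. 185.] n 1863 rect [ 588.5 -117.3] [97.7 28.4] 2.9 zmed 0.0558
gouges in drawer px [276. 186.] n 1799 rect [583.9 -33.6] [97.5 27.7] 3.1 zmed 0.0559
gouges in drawer px [214. 166.] n 212 rect [592.1  29.7] [68.4  0.8] 2.4 zmed 0.0546
gouges in drawer px [295. 256.] n 269 rect [495.9 -59.1] [ 1.9 52. ] 2.2 zmed 0.0544
higher px [325.  50.] n 1672 rect [701.3 -70.2] [10.3 91.7] 2.3 zmed 0.0878
higher px [423. 166.] n 782 rect [ 600.9 -179.8] [86.   9.3] 2.5 zmed 0.0683
higher px [210. 167.] n 349 rect [592.4  32.3] [67.8  5.7] 2.7 zmed 0.0683
higher px [295. 261.] n 163 rect [496.  -57.8] [ 1.8 48.8] 2.3 zmed 0.0665
[ 0.47  0.18 -0.51  1.66  0.09  1.31 -1.59]
9 rows: 0.6 -0.008 -0.047 -0.003 0.1 -0.7 -0.9; 0.6 -0.008 -0.046 -0.002 0 0 -0.8; 0.6 -0.007 -0.047 -0.003 0 0 -0.9; 0.6 -0.006 -0.047 -0.002 0 0 -0.9; 0.6 -0.02 -0.048 0 0 0 -0.8; 0.6 -0.019 -0.048 0 0 0 -0.7; 0.6 -0.019 -0.049 0 0 0 -0.8; 0.6 -0.018 -0.048 0 0 0 -0.7; 0.6 -0.018 -0.049 0 0 0 -0.8
```

View pics/f_wrist.png

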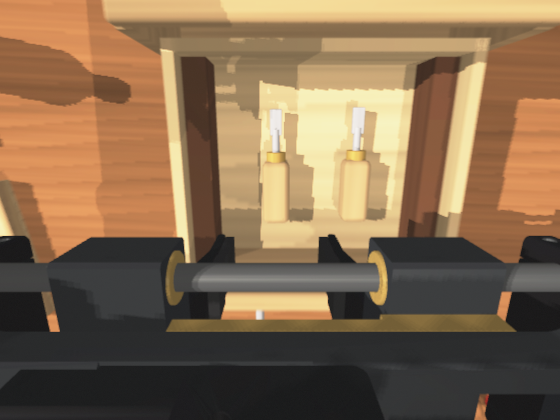

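Both gouges lie flat between the ledges at (276,190) and (355,187), and their measured tops at 56 mm match 28+28. Tray next.

>>> {"name": "carry_out", "arguments": {
  "targets": "0.6 -0.008 -0.047 -0.003 0 0 -0.9; 0.6 -0.008 -0.046 -0.002 0 0 -0.8; 0.6 -0.007 -0.047 -0.003 0 0 -0.9; 0.6 -0.006 -0.047 -0.002 0 0 -0.9; 0.6 -0.02 -0.048 0 0 0 -0.8; 0.6 -0.019 -0.048 0 0 0 -0.7; 0.6 -0.019 -0.049 0 0 0 -0.8; 0.6 -0.018 -0.048 0 0 0 -0.7; 0.6 -0.018 -0.049 0 0 0 -0.8; 0.6 0 0 0 0 0 0"
}}

```text
time_s: 15.78
tool_pos: [0.3971, 0.3824, 0.2403]
tcp_rot: [-0.003, 0.996, 0.09, -0.001]
ft_force: [0.8, -0.6, 0.6]
finger_gap: 0.6
```

```bash
python3 - <<'E'
from h import *
print(tool()[:3,3],psi(),bot.state()['qpos'].round(2))
c,P=grab('wrist'); save('g_wrist',c)
seg(P,.45,.385,.12,.035,.06,'traygrip');seg(P,.45,.385,.2,.018,.03,'tray')
plan([(.448,.3855,.12,9.8),(.448,.3855,.044,9.8)],.6)
E
```

```text
[0.39707917 0.38238092 0.24032096] 10.325168286815238 [-0.06  0.19 -0.84  1.69  0.14  1.33 -2.32]
traygrip px [280. 137.] n 903 rect [449.5 388.2] [98.7  9.6] 10.3 zmed 0.0482
tray px [326.   5.] n 176 rect [591.2 362.5] [ 9.2 47.7] 11.8 zmed 0.024
tray px [281. 126.] n 5068 rect [449.3 388.2] [180.6 234.7] 9.8 zmed 0.0225
5 rows: 0.6 0.016 0.001 0.04 -0.2 0 0.1; 0.6 0.017 0.001 0.04 0 0 0.1; 0.6 0.016 0.001 0.04 0 0 0.1; 0.6 0 0 0.038 0 0 -0; 0.6 0 0 0.038 0 0 -0
```

View pics/g_wrist.png

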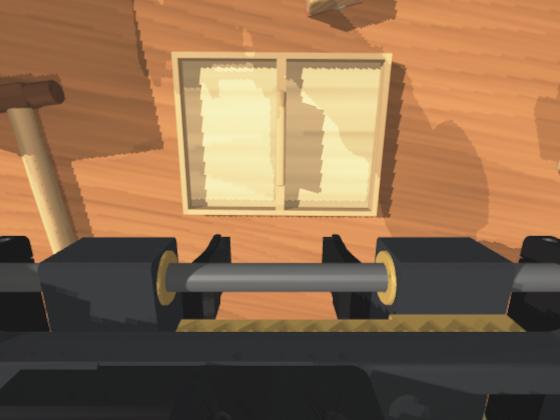

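The tray is seen whole with its divider grip at (281,135). Its measured size of 180.6 x 234.7 mm matches the description, centred at (0.449, 0.388), yaw 10°.

```bash
python3 - <<'E'
from h import *
plan([(.4493,.3882,.12,10),(.4493,.3882,.041,10)],.6)
E
```

```text
5 rows: 0.6 0.017 0 0.04 -0.2 0 0; 0.6 0.017 0 0.04 0 0 0.1; 0.6 0.017 0 0.04 0 0 -0; 0.6 0 0 0.039 0 0 -0; 0.6 0 0 0.04 0 0 -0
```

>>> {"name": "carry_out", "arguments": {
  "targets": "0.6 0.017 0 0.04 -0.2 0 0; 0.6 0.017 0 0.04 0 0 0.1; 0.6 0.017 0 0.04 0 0 0; 0.6 0 0 0.039 0 0 0; 0.6 0 0 0.04 0 0 0; 0.6 0 0 0 0 0 0; 0 0 0 0 0 0 0; 0 0 0 0 0 0 0; 0 0 0 0 0 0 0; 0 0 0 0 0 0 0",
  "squeeze": 50
}}

```text
time_s: 17.08
tool_pos: [0.451, 0.3862, 0.0403]
tcp_rot: [0.001, 0.996, 0.085, -0.001]
ft_force: [0.3, 0.7, 0.7]
finger_gap: 0.231
```

```bash
python3 - <<'E'
from h import *
T=tool();print(T[:3,3],psi(),bot.state()['finger_gap'],bot.state()['ft_force'])
plan([(T[0,3],T[1,3],.235,10)],0)
E
```

```text
[0.45101522 0.38623404 0.04028719] 9.69656914713485 0.23106260868922504 [0.33197501 0.67040269 0.69585869]
4 rows: 0 0 0 -0.049 0.1 0.1 -0.1; 0 0 0 -0.048 0 0 -0.1; 0 0 0 -0.049 0 0 -0; 0 0 0 -0.049 0 0 -0.1
```

>>> {"name": "carry_out", "arguments": {
  "targets": "0 0 0 0 0 0 0; 0 0 0 0 0 0 0; 0 0 0 0 0 0 0"
}}

```text
time_s: 17.45
tool_pos: [0.4507, 0.387, 0.04]
tcp_rot: [-0.0, 0.996, 0.085, -0.001]
ft_force: [-0.1, 2.6, 3.0]
finger_gap: 0.111
```

>>> {"name": "carry_out", "arguments": {
  "targets": "0 0 0 -0.03 0 0 0; 0 0 0 -0.045 0 0 0; 0 0 0 -0.045 0 0 0; 0 0 0 -0.045 0 0 0; 0 0 0 -0.03 0 0 0; 0 0 0 0 0 0 0"
}}

```text
time_s: 18.2
tool_pos: [0.4518, 0.3863, 0.2356]
tcp_rot: [0.001, 0.996, 0.084, -0.0]
ft_force: [0.4, 0.1, -4.4]
finger_gap: 0.112
```

```bash
python3 - <<'E'
from h import *
T=tool();print(T[:3,3],psi(),bot.state()['finger_gap'],bot.state()['ft_force'])
x,y=well(.1015,0);print(x,y)
plan([(x,y,.235,2.5)],0,maxd=.053)
E
```

```text
[0.45179414 0.38628314 0.23555753] 9.65742116354223 0.11165081534797729 [ 0.41040081  0.07292086 -4.385313  ]
0.5981033944905585 -0.0745726321824184
10 rows: 0 0.007 0.048 0 0.1 0 0.7; 0 0.007 0.048 0 0 0 0.7; 0 0.008 0.047 0 0 0 0.7; 0 0.008 0.048 0 0 0 0.8; 0 0.009 0.047 0 0 0 0.7; 0 0.01 0.048 0 0 0 0.7; 0 0.01 0.047 0 0 0 0.7; 0 0.011 0.047 0 0 0 0.7; 0 0.012 0.047 0 0 0 0.7; 0 0.012 0.047 0 0 0 0.8
```

>>> {"name": "carry_out", "arguments": {
  "targets": "0 0.007 0.048 0 0 0 0.7; 0 0.007 0.048 0 0 0 0.7; 0 0.008 0.047 0 0 0 0.7; 0 0.008 0.048 0 0 0 0.8; 0 0.009 0.047 0 0 0 0.7; 0 0.01 0.048 0 0 0 0.7; 0 0.01 0.047 0 0 0 0.7; 0 0.011 0.047 0 0 0 0.7; 0 0.012 0.047 0 0 0 0.7; 0 0.012 0.047 0 0 0 0.8"
}}

```text
time_s: 19.45
tool_pos: [0.5967, -0.0762, 0.2314]
tcp_rot: [0.001, 1.0, 0.021, -0.004]
ft_force: [0.6, 0.0, -4.6]
finger_gap: 0.111
```

```bash
python3 - <<'E'
from h import *
c,P=grab('wrist'); save('i_wrist',c); T=tool();print(T[:3,3],psi(),bot.state()['finger_gap'],bot.state()['ft_force'])
# tray rim
m=(P[...,2]>.195)&(P[...,2]<.225); B=P[m]; print(len(B),cv2.minAreaRect((B[:,:2]*1000).astype(np.float32)),np.percentile(B[:,2],[5,50,95]))
# plane tilt of tray floor
f=B[(abs(B[:,0]-.6)<.2)&(B[:,2]>.196)&(B[:,2]<.206)]
if len(f)>50: print('plane',np.linalg.lstsq(np.c_[f[:,:2],np.ones(len(f))],f[:,2],rcond=None)[0])
x,y=well(.1015,0)
plan([(x,y,.115,2.5)],0,maxd=.045)
E
```

```text
[ 0.59796048 -0.08651624  0.23079193] 1.8499652119988825 0.10761800345862446 [ 1.8328373  -8.99714828 -4.06486304]
78135 ((610.1826171875, -75.72042083740234), (151.16348266601562, 236.08831787109375), 2.335737705230713) [0.19563472 0.19694297 0.21384081]
plane [-0.00548139 -0.00100062  0.20066003]
3 rows: 0 0 -0.004 0.039 0.4 0.4 -0.2; 0 0.001 -0.004 0.038 0 0 -0.2; 0 0 -0.004 0.039 0 0 -0.2
```

View pics/i_wrist.png

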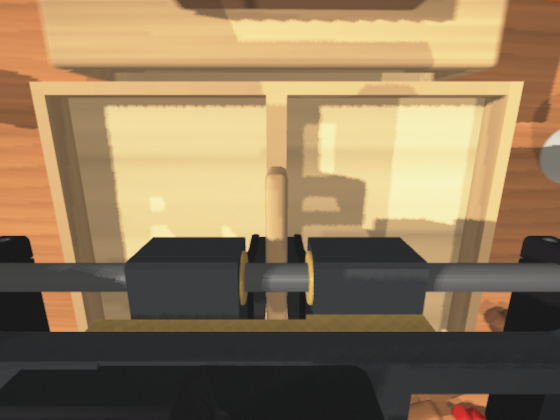

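The tray is held level (plane slope below 0.006) and centred over the drawer. Its back rim is at row 88 and the divider at column 277. I'll let the motion settle before lowering.

>>> {"name": "carry_out", "arguments": {
  "targets": "0 0 0 0 0 0 0; 0 0 0 0 0 0 0; 0 0 0 0 0 0 0"
}}

```text
time_s: 19.88
tool_pos: [0.5976, -0.0728, 0.2341]
tcp_rot: [0.001, 1.0, 0.023, -0.002]
ft_force: [0.4, -0.2, -4.0]
finger_gap: 0.114
```

```bash
python3 - <<'E'
from h import *
T=tool(); print(T[:3,3],psi(),bot.state()['finger_gap'],bot.state()['ft_force'])
c,P=grab('wrist')
B=P[(P[...,2]>.195)&(P[...,2]<.225)]; r=cv2.minAreaRect((B[:,:2]*1000).astype(np.float32)); print(r)
print('tray ctr y',r[0][1],'x',r[0][0]+max(0,r[1][0]/2)-90,'want',well(.1,0))
x,y=well(.1015,0); plan([(x,y,.115,2.5)],0,maxd=.045)
E
```

```text
[ 0.59757492 -0.07280561  0.23410004] 2.6303435549371863 0.11352236378756789 [ 0.44846464 -0.19187912 -3.96635574]
((611.1581420898438, -72.09902954101562), (150.879638671875, 236.69163513183594), 2.6003990173339844)
tray ctr y -72.09902954101562 x 596.5979614257812 want (np.float64(0.5966048221581858), np.float64(-0.07463806126346641))
3 rows: 0 0 0 0.04 0.1 0.2 0; 0 0 0.001 0.04 0 0 0.1; 0 0 0.001 0.04 0 0 0
```

>>> {"name": "carry_out", "arguments": {
  "targets": "0 0 0.001 0.03 0 0 0; 0 0 0.001 0.03 0 0 0; 0 0 0 0.03 0 0 0; 0 0 0 0.015 0 0 0; 0 0 0 0.01 0 0 0; 0 0 0 0.01 0 0 0; 0 0 0 0.003 0 0 0; 0 0 0 0 0 0 0; 0 0 0 0 0 0 0"
}}

```text
time_s: 21.05
tool_pos: [0.5988, -0.0765, 0.108]
tcp_rot: [0.001, 1.0, 0.022, -0.0]
ft_force: [0.2, -0.1, 0.8]
finger_gap: 0.109
```

>>> {"name": "carry_out", "arguments": {
  "targets": "0.5 0 0 0 0 0 0; 0.5 0 0 0 0 0 0; 0.5 0 0 0 0 0 0; 0.5 0 0 -0.04 0 0 0; 0.5 0 0 -0.055 0 0 0; 0.5 0 0 -0.055 0 0 0"
}}

```text
time_s: 21.8
tool_pos: [0.598, -0.0764, 0.2584]
tcp_rot: [0.001, 1.0, 0.022, -0.001]
ft_force: [1.0, 0.4, 0.1]
finger_gap: 0.496
```

```bash
python3 - <<'E'
from h import *
print(tool()[:3,3],psi(),bot.state()['qpos'].round(2))
c,P=grab('wrist')
B=P[(P[...,2]>.0835)&(P[...,2]<.096)&(np.hypot(P[...,0]-.6,P[...,1]+.075)<.16)]; r=cv2.minAreaRect((B[:,:2]*1000).astype(np.float32)); print('rim',r,np.median(B[:,2]))
f=P[(P[...,2]>.064)&(P[...,2]<.08)&(abs(P[...,0]-.62)<.06)&(abs(P[...,1]+.075)<.1)]
q=np.linalg.lstsq(np.c_[f[:,:2]-f[:,:2].mean(0),np.ones(len(f))],f[:,2],rcond=None)[0]; print('floor',len(f),q)
ct,Pt=grab('top'); save('j_top',ct)
seg(Pt,.404,-.419,.075,.008,.045,'hand'); seg(Pt,.404,-.419,.075,.02,.045,'handhi')
seg(Pt,*well(.1,0),.16,.084,.097,'rim')
seg(Pt,*well(.1,0),.16,.105,.125,'grip')
E
```

```text
[ 0.59802733 -0.07637145  0.25841177] 2.4951082696755984 [ 0.53  0.26 -0.53  1.54  0.13  1.38 -1.54]
rim ((614.4247436523438, -72.51809692382812), (185.3398895263672, 271.274658203125), 2.483981132507324) 0.08900666849046324
floor 20172 [-0.0004577  -0.00062935  0.07358033]
hand px [397. 254.] n 494 rect [ 405.6 -421.8] [113.3  47.2] 60.5 zmed 0.0222
handhi px [394. 252.] n 311 rect [ 405.7 -412.8] [95.7 44.3] 74.8 zmed 0.0246
rim px [232. 184.] n 229 rect [592.9  55.2] [193.6  10.5] 2.6 zmed 0.0872
rim px [326. 196.] n 127 rect [ 560.3 -206.5] [105.9  10.6] 2.8 zmed 0.0875
rim px [322. 199.] n 99 rect [ 557.  -194.5] [21.8 94.1] 80.7 zmed 0.0893
rim px [241. 203.] n 105 rect [545.4  31.2] [98.9 33.1] 21.4 zmed 0.0892
```

The tray floor reads 73.6 mm high with zero slope, which means it is seated level (73 mm expected). Now to look at the hand.

```bash
python3 - <<'E'
from h import *
plan([(.386,-.457,.27,60.5)],.7)
E
```

```text
8 rows: 0.7 -0.029 0.046 -0.001 0.3 -0.5 -7.3; 0.7 -0.035 0.043 -0.001 0 -0.1 -7.2; 0.7 -0.039 0.037 0 0 0 -7.3; 0.7 -0.045 0.033 -0.001 0 0 -7.2; 0.7 -0.047 0.026 -0.001 0 0 -7.3; 0.7 -0.051 0.02 0 0 0 -7.2; 0.7 -0.053 0.014 -0.001 0 0 -7.3; 0.7 -0.055 0.007 -0.001 0 0 -7.2
```

>>> {"name": "carry_out", "arguments": {
  "targets": "0.7 -0.029 0.046 -0.003 0.3 -0.5 -7.3; 0.7 -0.035 0.043 -0.002 0 0 -7.2; 0.7 -0.039 0.037 -0.001 0 0 -7.3; 0.7 -0.045 0.033 -0.001 0 0 -7.2; 0.7 -0.047 0.026 -0.001 0 0 -7.3; 0.7 -0.051 0.02 0 0 0 -7.2; 0.7 -0.053 0.014 -0.001 0 0 -7.3; 0.7 -0.055 0.007 -0.001 0 0 -7.2; 0.7 0 0 0 0 0 0; 0.7 0 0 0 0 0 0"
}}

```text
time_s: 23.15
tool_pos: [0.3829, -0.457, 0.2679]
tcp_rot: [-0.005, 0.864, 0.503, -0.004]
ft_force: [0.2, 1.1, -0.6]
finger_gap: 0.7
```

```bash
python3 - <<'E'
from h import *
T=tool();print(T[:3,3],psi(),bot.state()['qpos'].round(2))
c,P=grab('wrist'); save('k_wrist',c)
seg(P,.41,-.413,.085,.006,.04,'all');seg(P,.41,-.413,.085,.0225,.04,'palm');seg(P,.41,-.413,.085,.0165,.04,'mid')
E
```

```text
[ 0.38294153 -0.4570312   0.26785349] 60.46453475458354 [ 1.12  0.22 -0.34  1.54  0.08  1.4   0.25]
all px [278. 145.] n 2649 rect [ 406.1 -421. ] [113.4  47.8] 61.2 zmed 0.0236
palm px [277. 133.] n 1445 rect [ 411.8 -400.6] [71.7 36.8] 60.7 zmed 0.026
mid px [278. 143.] n 2512 rect [ 406.2 -420.5] [112.6  47.6] 61.4 zmed 0.0241
```

View pics/k_wrist.png

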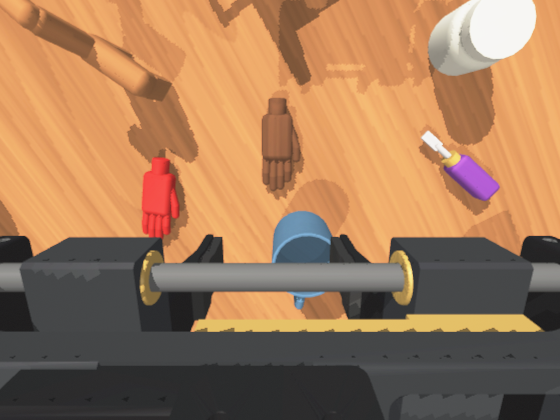

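The wrist view has the dark hand at (277,140) with fingers pointing down the picture and the thumb to the right. The red look-alike is at (158,195) and the mug is clear at (302,250). I'll grip the palm slightly behind its centre.

```bash
python3 - <<'E'
from h import *
plan([(.411,-.4025,.12,60.9),(.411,-.4025,.030,60.9)],.7)
E
```

```text
5 rows: 0.7 0.02 0 0.049 -0.7 0.1 -0.1; 0.7 0.02 -0.001 0.05 0 0 -0.1; 0.7 0.02 -0.001 0.049 0 0 -0.1; 0.7 0 0 0.045 0 0 -0; 0.7 0 0 0.045 0 0 -0
```

>>> {"name": "carry_out", "arguments": {
  "targets": "0.7 0.02 0 0.049 -0.6 0.1 -0.1; 0.7 0.02 -0.001 0.05 0 0 -0.1; 0.7 0.02 -0.001 0.049 0 0 -0.1; 0.7 0 0 0.045 0 0 0; 0.7 0 0 0.045 0 0 0; 0.7 0 0 0 0 0 0; 0 0 0 0 0 0 0; 0 0 0 0 0 0 0; 0 0 0 0 0 0 0; 0 0 0 0 0 0 0",
  "squeeze": 30
}}

```text
time_s: 24.45
tool_pos: [0.4098, -0.4045, 0.0308]
tcp_rot: [0.0, 0.863, 0.506, -0.001]
ft_force: [-0.4, -0.2, 2.2]
finger_gap: 0.433
```

>>> {"name": "carry_out", "arguments": {
  "targets": "0 0 0 0 0 0 0; 0 0 0 -0.04 0 0 0; 0 0 0 -0.06 0 0 0; 0 0 0 -0.06 0 0 0; 0 0 0 -0.03 0 0 0; 0 0 0 0 0 0 0"
}}

```text
time_s: 25.2
tool_pos: [0.4107, -0.4054, 0.2228]
tcp_rot: [0.003, 0.863, 0.506, -0.0]
ft_force: [-0.5, -0.2, -2.1]
finger_gap: 0.433
```

```bash
python3 - <<'E'
from h import *
T=tool();print(T[:3,3],psi(),bot.state()['finger_gap'],bot.state()['ft_force'])
# hand points -x in drawer (fingers to front): origin offset 8mm ahead of grip towards fingers; span -46..66 about origin
x,y=well(.118,-.058);print(x,y)
plan([(x,y,.215,2.5)],0)
E
```

```text
[ 0.41072064 -0.40535491  0.22279531] 60.77400289769064 0.4332698801431118 [-0.5100205  -0.19003498 -2.06206149]
0.6171176146138486 -0.1317977091426381
7 rows: 0 0.049 0.007 0.001 0.2 0.2 8.3; 0 0.048 -0.001 0.001 0 0 8.4; 0 0.049 -0.007 0.001 0 0 8.3; 0 0.047 -0.015 0.001 0 0 8.3; 0 0.044 -0.021 0.002 0 0 8.3; 0 0.04 -0.027 0.001 0 0 8.3; 0 0.037 -0.033 0.001 0 0 8.4
```

>>> {"name": "carry_out", "arguments": {
  "targets": "0 0.049 0.007 0.001 0.2 0.2 8.3; 0 0.048 -0.001 0.001 0 0 8.4; 0 0.049 -0.007 0.001 0 0 8.3; 0 0.047 -0.015 0.001 0 0 8.3; 0 0.044 -0.021 0.002 0 0 8.3; 0 0.04 -0.027 0.001 0 0 8.3; 0 0.037 -0.033 0.001 0 0 8.4; 0 0 0 0 0 0 0; 0 0 0 0 0 0 0"
}}

```text
time_s: 26.32
tool_pos: [0.615, -0.1308, 0.2103]
tcp_rot: [-0.002, 1.0, 0.022, -0.003]
ft_force: [-0.4, -0.8, -1.4]
finger_gap: 0.436
```

```bash
python3 - <<'E'
from h import *
T=tool();print(T[:3,3],psi(),bot.state()['finger_gap'],bot.state()['ft_force'])
x,y=well(.118,-.058)
plan([(x,y,.107,2.5)],0,maxd=.05)
E
```

```text
[ 0.61504616 -0.13080548  0.2102904 ] 2.549839317015678 0.4359829598476752 [-0.42466155 -0.75201753 -1.38007417]
3 rows: 0 0.001 0.001 0.034 -0.2 0.3 0; 0 0.001 0 0.035 0 0 0; 0 0 0 0.034 0 0 0
```

>>> {"name": "carry_out", "arguments": {
  "targets": "0 0.001 0.001 0.034 0 0.2 0; 0 0.001 0 0.035 0 0 0; 0 0 0 0.034 0 0 0; 0 0 0 0 0 0 0; 0.62 0 0 0 0 0 0; 0.62 0 0 0 0 0 0; 0.62 0 0 -0.04 0 0 0; 0.62 0 0 -0.058 0 0 0; 0.62 0 0 -0.058 0 0 0; 0.62 0 0 0 0 0 0"
}}

```text
time_s: 27.58
tool_pos: [0.6212, -0.1316, 0.2734]
tcp_rot: [-0.0, 1.0, 0.022, 0.007]
ft_force: [1.7, 0.3, -0.2]
finger_gap: 0.617
```

```bash
python3 - <<'E'
from h import *
print(tool()[:3,3],psi(),bot.state()['qpos'].round(2))
c,P=grab('wrist'); save('l_wrist',c)
x,y=well(.11,-.058); seg(P,x,y,.075,.0775,.11,'hand');seg(P,x,y,.075,.0945,.106,'palm')
f=P[(P[...,2]>.064)&(P[...,2]<.078)&(abs(P[...,0]-.62)<.06)&(abs(P[...,1]+.075)<.1)]
q=np.linalg.lstsq(np.c_[f[:,:2]-f[:,:2].mean(0),np.ones(len(f))],f[:,2],rcond=None)[0]; print('floor',len(f),q)
plan([(.56,-.08,.27,40),(.435,-.0815,.27,92.5)],.45)
E
```

```text
[ 0.62118679 -0.13158051  0.27341623] 2.5054665501718265 [ 0.55  0.3  -0.47  1.45  0.14  1.41 -1.46]
hand px [228. 197.] n 529 rect [606.7 -77.6] [110.6   9.7] 3.1 zmed 0.0911
hand px [329. 198.] n 577 rect [ 616.5 -190.2] [90.8  6.5] 2.4 zmed 0.0903
hand px [279. 209.] n 3282 rect [ 601.2 -138.6] [114.6  47.3] 3.0 zmed 0.0965
hand px [339. 203.] n 502 rect [ 612.3 -202.1] [71.9  9.5] 2.4 zmed 0.0884
palm px [277. 198.] n 1897 rect [ 621.3 -134.3] [72.9 39.5] 1.7 zmed 0.0989
palm px [228. 207.] n 159 rect [600.3 -81.9] [95.1  6.7] 6.7 zmed 0.1001
floor 14169 [-0.00058599 -0.00068341  0.07358592]
11 rows: 0.45 -0.011 -0.011 0 -0.1 -0.5 -7.5; 0.45 -0.01 -0.012 0 0 0 -7.5; 0.45 -0.009 -0.014 0 0 0 -7.5; 0.45 -0.006 -0.014 0 0 0 -7.5; 0.45 -0.005 -0.015 0 0 0 -7.5; 0.45 -0.016 -0.013 0 0 0 -8.7; 0.45 -0.014 -0.016 0 0 0 -8.8; 0.45 -0.011 -0.017 0 0 0 -8.7; 0.45 -0.009 -0.019 0 0 0 -8.8; 0.45 -0.005 -0.02 0 0 0 -8.7; 0.45 -0.003 -0.021 0 0 0 -8.8
```

View pics/l_wrist.png

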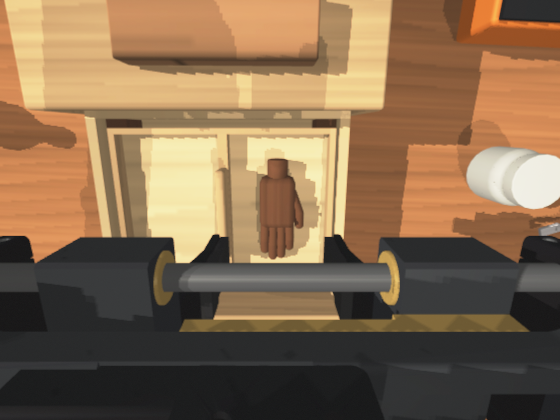

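The hand lies flat in the right-hand bay at (278,205), its top at 99 mm as expected. Before shutting the drawer I'll check the saved clear top view once for anything the arm hid earlier.

View pics/j_top.png

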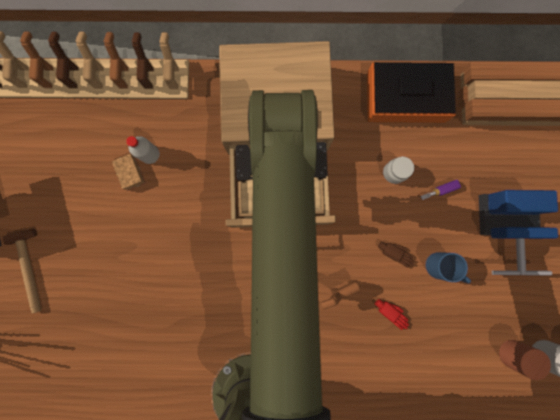

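>>> {"name": "carry_out", "arguments": {
  "targets": "0.45 -0.011 -0.011 0 0 -0.4 -7.5; 0.45 -0.01 -0.012 0 0 0 -7.5; 0.45 -0.009 -0.014 0 0 0 -7.5; 0.45 -0.006 -0.014 0 0 0 -7.5; 0.45 -0.005 -0.015 0 0 0 -7.5; 0.45 -0.016 -0.013 0 0 0 -8.7; 0.45 -0.014 -0.016 0 0 0 -8.8; 0.45 -0.011 -0.017 0 0 0 -8.7; 0.45 -0.009 -0.019 0 0 0 -8.8; 0.45 -0.005 -0.02 0 0 0 -8.7"
}}

```text
time_s: 28.88
tool_pos: [0.453, -0.0809, 0.2656]
tcp_rot: [-0.004, 0.743, 0.669, -0.002]
ft_force: [0.1, -0.1, 0.4]
finger_gap: 0.448
```

```bash
python3 - <<'E'
from h import *
print(tool()[:3,3],psi(),bot.state()['qpos'].round(2))
c,P=grab('wrist')
seg(P,.437,-.082,.09,.1,.118,'bar')
B=P[(P[...,2]>.1)&(P[...,2]<.118)&(abs(P[...,0]-.437)<.012)&(abs(P[...,1]+.08)<.06)];print(len(B),np.median(B,0))
plan([(.437,-.0815,.2,92.5),(.437,-.0815,.118,92.5)],.45)
E
```

```text
[ 0.45302987 -0.08089718  0.26560763] 83.96886125746647 [ 0.73 -0.08 -0.58  1.85 -0.05  1.37  0.06]
bar px [270. 192.] n 1850 rect [455.7 -70.5] [ 47.  137.1] 2.4 zmed 0.1125
1312 [ 0.43819898 -0.07297768  0.11273565]
4 rows: 0.45 -0.001 -0.007 0.033 -0.6 -0.1 -4.1; 0.45 0 -0.006 0.033 0 0 -4.2; 0.45 0 0 0.041 0 0 0; 0.45 0 -0.001 0.041 0 0 0
```

The top view shows only bystanders and look-alikes left on the bench, plus the dark hand that I have since put in the tray. Now I grip the handle and push the drawer shut.

>>> {"name": "carry_out", "arguments": {
  "targets": "0.45 -0.001 -0.007 0.033 -0.5 0 -4.1; 0.45 0 -0.006 0.033 0 0 -4.2; 0.45 0 0 0.04 0 0 0; 0.45 0 0 0.04 0 0 0; 0.45 0 0 0 0 0 0; 0 0 0 0 0 0 0; 0 0 0 0 0 0 0; 0 0 0 0 0 0 0; 0 0 0 0 0 0 0",
  "squeeze": 40
}}

```text
time_s: 30.05
tool_pos: [0.4415, -0.0807, 0.1213]
tcp_rot: [0.0, 0.695, 0.719, 0.002]
ft_force: [-1.7, -1.3, 2.4]
finger_gap: 0.103
```

```bash
python3 - <<'E'
from h import *
T=tool();print(T[:3,3],psi(),bot.state()['finger_gap'],bot.state()['ft_force'])
p=T[:3,3]+.205*np.array([np.cos(A),np.sin(A),0]);print(p)
plan([(*p,92.5)],0,maxd=.026)
E
```

```text
[ 0.44149412 -0.08068984  0.12130602] 91.98054766361706 0.10281596460989637 [-1.74653433 -1.34095792  2.4025422 ]
[ 0.64629901 -0.07174787  0.12130602]
8 rows: 0 0 0.026 0 0.2 -0.1 -0.1; 0 0 0.025 0 0 0 -0; 0 0.001 0.026 0 0 0 -0.1; 0 0 0.025 0 0 0 -0.1; 0 0 0.026 0 0 0 -0; 0 0 0.026 0 0 0 -0.1; 0 0 0.025 0 0 0 -0.1; 0 0 0.026 0 0 0 -0
```

>>> {"name": "carry_out", "arguments": {
  "targets": "0 0 0.01 0 0 0 -0.4; 0 0 0.02 0 0 0 0; 0 0 0.025 0 0 0 0; 0 0 0.025 0 0 0 0; 0 0 0.025 0 0 0 0; 0 0 0.025 0 0 0 0; 0 0 0.025 0 0 0 0; 0 0 0.02 0 0 0 0; 0 0 0.015 0 0 0 0; 0 0 0.01 0 0 0 0"
}}

```text
time_s: 31.3
tool_pos: [0.642, -0.0721, 0.1214]
tcp_rot: [-0.0, 0.692, 0.722, 0.002]
ft_force: [-2.9, -0.4, 4.1]
finger_gap: 0.1
```

>>> {"name": "carry_out", "arguments": {
  "targets": "0 0 0.004 0 0 0 0; 0 0 0 0 0 0 0; 0 0 0 0 0 0 0"
}}

```text
time_s: 31.68
tool_pos: [0.6432, -0.072, 0.1214]
tcp_rot: [-0.002, 0.692, 0.722, 0.0]
ft_force: [-7.9, 0.3, 7.2]
finger_gap: 0.094
```

>>> {"name": "carry_out", "arguments": {
  "targets": "0 0 0.003 0 0 0 0; 0 0 0.002 0 0 0 0; 0 0 0 0 0 0 0"
}}

```text
time_s: 32.05
tool_pos: [0.6435, -0.072, 0.1213]
tcp_rot: [-0.005, 0.692, 0.722, -0.004]
ft_force: [-21.1, 0.5, 17.9]
finger_gap: 0.097
```

The push force rises while the handle no longer moves, so the drawer is at its stop. Release, retreat and check.

>>> {"name": "carry_out", "arguments": {
  "targets": "0 0 -0.004 0 0 0 0; 0.42 0 0 0 0 0 0; 0.42 0 0 0 0 0 0; 0.42 0 0 -0.03 0 0 0; 0.42 0 0 -0.055 0 0 0; 0.42 0 -0.05 -0.03 0 0 0; 0.42 0 -0.06 0 0 0 0; 0.42 0 -0.05 0 0 0 0; 0.42 0 0 0 0 0 0; 0.42 0 0 0 0 0 0"
}}

```text
time_s: 33.3
tool_pos: [0.4873, -0.0791, 0.2364]
tcp_rot: [0.001, 0.692, 0.722, 0.003]
ft_force: [0.0, -0.7, 0.4]
finger_gap: 0.423
```

```bash
python3 - <<'E'
from h import *
print(tool()[:3,3],bot.state()['ft_force'])
c,P=grab('wrist'); save('m_wrist',c)
B=P[(P[...,2]>.1)&(P[...,2]<.118)&(abs(P[...,0]-.64)<.015)&(abs(P[...,1]+.08)<.06)];print('bar',len(B),np.median(B,0),'shut: 0.637+ajar')
F=P[(P[...,2]>.124)&(P[...,2]<.136)&(abs(P[...,0]-.69)<.05)];print('front',cv2.minAreaRect((F[:,:2]*1000).astype(np.float32)))
C=P[(P[...,2]>.143)&(P[...,2]<.15)&(abs(P[...,1]+.07)<.1)];
for y in(-.12,-.07,-.02): 
  m=C[abs(C[:,1]-y)<.008]; f=F[abs(F[:,1]-y)<.008]; print(y,'chest edge',np.percentile(m[:,0],1).round(4) if len(m) else None,'front face',np.percentile(f[:,0],1).round(4) if len(f) else None)
E
```

```text
[ 0.48726579 -0.07911885  0.23644973] [ 0.02095038 -0.67033343  0.43221288]
bar 1194 [ 0.6393513  -0.05866173  0.11247197] shut: 0.637+ajar
front ((692.831787109375, -55.10345458984375), (21.521150588989258, 261.90679931640625), 2.67177414894104)
-0.12 chest edge None front face 0.6853
-0.07 chest edge 0.701 front face 0.6833
-0.02 chest edge None front face 0.6812
```

View pics/m_wrist.png

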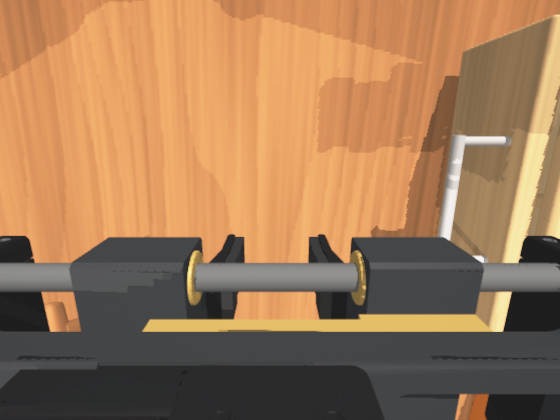

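The picture shows the handle at (450,190) against the shut front. The front face stands 17.7 mm ahead of the chest edge, matching the 18 mm front thickness, so the drawer is shut. The gripper is clear, so I'm handing in.

```bash
python3 -c "
from bench import bot
print(bot.close_job(), bot.state()['time_s'])"
```

```text
the job is handed in; nothing more can be done
the job is handed in; nothing more can be done
```

The job is finished and handed in, in about 34 s of robot time. I found two gouges and one dark hand. I opened the drawer about 200 mm, laid both gouges on its floor, set the tray over them, put the hand in the right-hand bay and pushed the drawer shut. The purple gouge, the red hand and the bystanders were left alone.

What the last checks showed:
- **Gouges:** both lay flat between the ledges, their tops at 56 mm as expected. They were not seen again once the tray covered them.
- **Tray:** it sat level, with its floor at 73.6 mm against 73 mm expected and no measurable tilt.
- **Hand:** it lay flat in the tray, its top at 99 mm as expected.
- **Drawer:** the front face stands 17.7 mm ahead of the chest edge, against the front's 18 mm thickness. The push force rose to about 21 N with no further movement. The handle bar read about 2 mm further out than a shut drawer should give, within the calibration error and the 8 mm limit.
- **Not rechecked:** I could not look inside after closing, and I took no final overall picture of the bystanders.

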